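# Switch on the extractor fan at its toggle

### The arm

A 7-joint arm with a two-finger parallel gripper is mounted at the origin on a cart in front of the work surface, level with it; the furniture and walls round the work are solid. World frame = base frame: x ahead of the robot, y to its left, z up, the work surface at z = 0. Lengths are in mm, angles in rad, forces in N, time in s.
With the tool pointing down it reaches from about 400 to 925 mm from the base axis. Payload 4.1 kg.
Tool frame: the origin (TCP) lies between the finger pads; the fingertips stand 25 mm ahead of it and the grasp point (between the pads) lies 6 mm ahead of it (manip.tips_ahead is the distance from the TCP to the fingertips, in mm); z points along the fingers, y is the line along which they close (so a half turn about z gives the same grasp; the last joint's range is limited). The gripper opens to 85 mm and grips with 20 to 120 N. Pads are 22 mm wide; open, the fingers measure 114 mm over their backs; the gripper's body (76 mm by 85 mm) begins 54 mm behind the grasp point. The pads swing forward as they close: fully open they stand 13 mm farther back than shut.
Start: joints at [-1.25, 0.398, 0.045, 1.537, -0.019, 1.207, -0.051], TCP at [264.908, 593.602, 256.347] pointing down, gripper open.
Joint ranges: [-2.82, 2.82], [-0.49, 2.23], [-1.37, 1.46], [0, 2.46], [-1.36, 4.5], [0.23, 2], [-2.94, 2.94]. Speed limits (rad/s): [2.57, 2.57, 3.14, 3.14, 3.14, 3.14, 3.14].

### API

Orientations are given as a unit quaternion [x, y, z, w].
In Python, from plant import manip, fingers, cams, ticket, finder gives the robot as it stands. Calls block until the motion is done:
- manip.move_ptp(position, orientation): joint-space move of the TCP to a pose.
- manip.move_l(position, orientation=None, rate=150): straight line of the TCP; orientation=None keeps the orientation; rate is the mean speed in mm/s.
- manip.move_joints(angles): joint-space move.
- fingers.open_gripper() and fingers.close(force=None): open the fingers fully, or close them until they stop; force is the grip in N (None keeps the last).
- manip.wait(seconds).
- manip.solve_ik(position, orientation): joint angles nearest the present ones, or None.
- manip.state(): the state.
- cams.get_image(name): name is "scene" or "top" or "wrist"; returns a dict with "image" (480x640x3 uint8, red, green, blue), "depth" (480x640 float32, mm along the optical axis (not along the pixel's ray), 0 where there is no reading), "fx", "fy", "cx", "cy" (pixels), "cam_to_world" (4x4, takes a point from camera to world coordinates); the wrist camera has in their place "T_tool_cam" (4x4, takes a point from camera to tool coordinates, whose origin is the TCP and whose axes are the flange's). Camera axes: x right, y down, z forward; pixel columns grow to the right and rows downward; lengths in mm; the calibration is good to about 2 mm. A picture is of the moment at which its call begins: read the wrist's pose just before it.
A pose or a line that the arm cannot do raises manip.IKError and nothing moves.
- ticket.sign_off(): hands the job in; it is judged then, once.
Trained networks look in a picture, given as the dict that the camera call returned (one of the last four; its "shot" number tells which), for a name from the list of things; names that differ only in an ending like _2 or _b are one class to them, and where a whole thing is asked for, a point or a joint stands for the part that bears it (a point fixed in the world has none). Each returns a list of dicts, best first, with "conf" (0 to 1); they miss things now and then, are a little off and sometimes report something else, mostly with a low value. They report only what shows in the picture. A call takes as long as a camera call.
- finder.search_frame(picture, thing): "xyz" ([x, y, z] in mm, in world coordinates, good to about 4 mm: the middle of the surface that is visible of it).
- finder.pinpoint(picture, thing): "xyz" ([x, y, z] in mm, in world coordinates, good to about 4 mm: a listed point, or the origin of a listed thing).
The state is a dict: "t": time; "joint_pos": joint angles; "joint_velocities": joint speeds; "effort": joint torques, N m; "ee_pos": TCP position; "ee_rot": TCP orientation; "force": force on the tool from outside, world axes, zero at the start; "wrist_torque": the same for the moment, N m; "finger_gap": finger opening in mm; "gripper_force": force on a finger pad.
Only numpy, scipy, OpenCV 4.12 (cv2) and the standard library are available. Lean on these libraries where they do the work, as an engineer would, in place of code of your own. Each camera call takes 0.05 s, during which the arm holds its last target. There are 200 camera calls.

### The job

Cooking is about to start: switch on the extractor fan by flipping the long toggle of the larger switch box over past its centre, so that it snaps across and stays leaning towards the end with the raised bar. Leave the light's short toggle, on the smaller box, switched off. Mind the wall cupboard that overhangs the back of the worktop.

Things in the scene. Friction and masses are not known exactly. Their poses are not given: they have to be found in the camera images.
- fan_box: Larger switch box (extractor fan): white, fixed to the worktop, 100 (x) x 70 (y) mm, aluminium top plate 33 mm up. Origin: centre of underside, z up. x runs along its length to the ON end, with a raised white bar; a four-bladed rosette marks the OFF end (-x). Long bat pivots at (0, 0, 33 mm) in a nut 20 mm across, 5 mm high. Behind world x = 0.50 a wall cupboard hangs 0.46 m above the worktop.
- fan_bat (a joint): Long steel bat, 55 mm, 7 mm thick at the root, 12 mm near the tip. Angle in rad: 0 = OFF (its start: stop, leaning 0.35 to the box's -x, tip 19 mm to -x of the pivot, 85 mm above worktop), 0.35 upright, 0.70 = ON (stop, leaning 0.35 to +x). A spring drives it from upright to the nearer stop: about 3 N, 30 mm above the plate, starts it; past upright it snaps over by itself.
- light_box: Smaller switch box (light), to be left alone: the same white box and aluminium plate (33 mm up), 76 (x) x 60 (y) mm, no rosette, with a short steel bat 26 mm long, 8 mm thick. Origin: centre of underside; x to its ON end with the raised bar. It stands left or right of the fan box, at its own angle.
- light_bat (a joint): Short bat of the smaller box. Angle in rad: 0 = OFF (leaning 0.35 to the light box's -x; it starts here and must stay here), 0.70 = ON. Same spring action.

How it is judged (in metres and radians):
At the end, for the whole second after the job is handed in: The fan's long bat rests on its ON side (joint above 0.60 of 0.70 rad) and no longer moves, and the light's short bat is still at OFF (joint below 0.10 rad) (value of joint fan_bat above 0.6 rad and velocity of joint fan_bat below 0.3 rad/s and value of joint light_bat below 0.1 rad); the robot touches nothing.
It fails at once if the light's short toggle is pushed over its centre (value of joint light_bat above 0.35 rad).
It also fails if it takes over 29 s, if anything falls off the work surface, if the arm or the gripper's body presses on something with over 40 N, if the wrist force passes 120 N, or if a joint passes its speed limit or range.

## Working session

There is one attempt and no reset: what is moved stays moved. The work goes in short steps, each a Python script; the robot and the scene stay as the last script left them, time stands still between calls to the robot, and variables do not carry over. Pictures are saved under pics/ and viewed, at most 10 in all, crops included, and the job is handed in when it is done.

```bash
mkdir -p pics
python3 - <<'E'
from plant import manip, fingers, cams, ticket, finder
import cv2, numpy as np
for n in ("top","scene"):
    p=cams.get_image(n); cv2.imwrite(f"pics/{n}1.png",p["image"][:,:,::-1]); np.savez(f"{n}1.npz",**{k:p[k] for k in("image","depth","fx","fy","cx","cy","cam_to_world")})
    print(n,np.round(p["cam_to_world"],3).tolist(),p["fx"])
    for th in("fan_box","light_box","fan_bat","light_bat"):
        print(th,"P",[(np.round(d["xyz"]),round(d["conf"],2)) for d in finder.pinpoint(p,th)][:2],"S",[(np.round(d["xyz"]),round(d["conf"],2)) for d in finder.search_frame(p,th)][:2])
s=manip.state();print(s["t"],s["ee_rot"])
E
```

```text
top [[-0.01, -0.985, 0.172, 309.886], [-1.0, 0.011, 0.005, -11.411], [-0.006, -0.172, -0.985, 958.082], [0.0, 0.0, 0.0, 1.0]] 516.6724165505848
fan_box P [(array([468., 123.,   1.]), 0.81)] S [(array([464., 119.,  32.]), 0.74)]
light_box P [(array([ 449., -214.,   -1.]), 0.64)] S [(array([ 443., -208.,   33.]), 0.58)]Traceback (most recent call last):
  File "<stdin>", line 7, in <module>
ValueError: it knows: fan_box, light_box
```

View pics/top1.png

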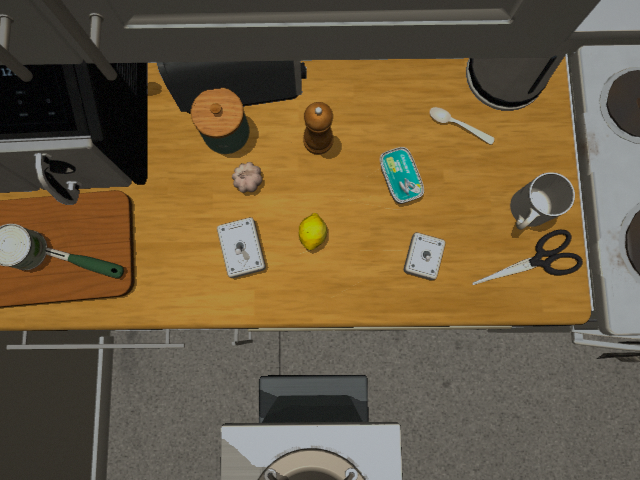

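The top view shows the fan box at about (241,247) and the light box at (425,256), with a lemon at (313,232) and garlic at (248,178) near the fan box. Next I'll measure the fan box's angle and see which end has the bar.

Run:
```python
from plant import manip, fingers, cams, ticket, finder
import cv2, numpy as np
p=cams.get_image("top"); im=p["image"]; d=p["depth"]; T=np.array(p["cam_to_world"])
v,u=np.mgrid[:480,:640]
P=np.stack([(u-p["cx"])/p["fx"]*d,(v-p["cy"])/p["fy"]*d,d],-1)@T[:3,:3].T+T[:3,3]
R=np.zeros((480,640),bool);R[205:290,205:275]=1
m=(R&(P[...,2]>25)&(P[...,2]<42)&(d>0))
m=m.astype(np.uint8); n,l,s,c=cv2.connectedComponentsWithStats(m)
k=1+np.argmax(s[1:,4]); q=P[l==k]
print(s[k],np.median(q[:,2]),cv2.minAreaRect(q[:,:2].astype(np.float32)))
t=R&(P[...,2]>48)&(d>0); print("bat pts",t.sum(),np.round(P[t][np.argsort(-P[t][:,2])][:40:3],0).tolist())
big=cv2.resize(im[205:290,205:275],None,fx=7,fy=7,interpolation=cv2.INTER_CUBIC)[:,:,::-1]
cv2.imwrite("pics/crop1.png",big)
p=cams.get_image("scene"); cv2.imwrite("pics/scene1.png",p["image"][:,:,::-1])
for th in("fan_box","light_box"):
    print(th,[(np.round(d["xyz"]),round(d["conf"],2)) for d in finder.pinpoint(p,th)][:2])
s=manip.state();print(s["t"],s["ee_rot"])
```

```text
[ 217  218   48   59 1900] 31.781031374942984 ((466.5263977050781, 124.5127182006836), (98.8551025390625, 69.56221008300781), 13.97797679901123)
bat pts 47 [[449.0, 120.0, 87.0], [452.0, 120.0, 86.0], [451.0, 118.0, 85.0], [449.0, 117.0, 85.0], [451.0, 117.0, 84.0], [451.0, 125.0, 83.0], [448.0, 124.0, 82.0], [446.0, 119.0, 82.0], [455.0, 119.0, 81.0], [444.0, 122.0, 81.0], [453.0, 119.0, 81.0], [455.0, 122.0, 81.0], [457.0, 121.0, 77.0], [454.0, 116.0, 76.0]]
fan_box [(array([468., 123.,  -3.]), 0.56)]
light_box [(array([ 444., -205.,    0.]), 0.6)]
0.45 [ 2.08338256e-01  9.78056834e-01 -2.18473993e-05  2.76389611e-06]
```

View pics/crop1.png

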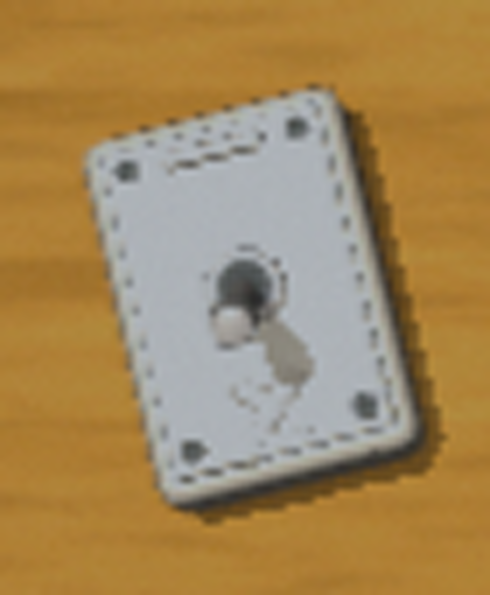

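View pics/scene1.png

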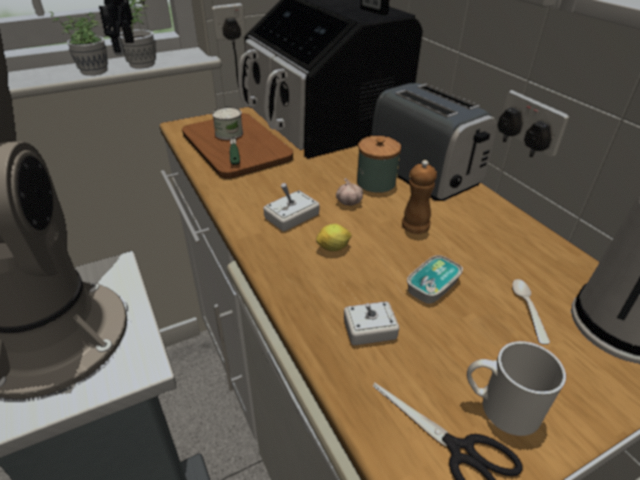

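Pivot is at about (467,124), with the ON direction at +14° from world +x: the bar is at the far end (crop 215,155) and the rosette at the near end (265,405). The bat leans towards the robot, and both views agree. The light box is 330 mm away. I'll check which tool tilts are reachable, leaning the wrist back from the cupboard.

```bash
cat > h.py <<'E'
from plant import manip, fingers, cams, ticket, finder
import numpy as np
from scipy.spatial.transform import Rotation as Ro
A=np.radians(14); ex=np.array([np.cos(A),np.sin(A),0]); ey=np.array([-np.sin(A),np.cos(A),0]); Z=np.array([0,0,1.])
piv=np.array([467.,124.,0])
def pose(s,z,tilt):  # fingertip centre at s along box x, height z
    t=np.radians(tilt); tz=np.sin(t)*ex-np.cos(t)*Z
    q=Ro.from_matrix(np.column_stack([np.cross(ey,tz),ey,tz])).as_quat()
    return (piv+s*ex+z*Z-manip.tips_ahead*tz).tolist(), q.tolist()
E
python3 - <<'E'
from h import *
print(manip.tips_ahead)
for t in (0,10,20,30):
  for s,z in((-60,190),(-60,58),(-8,58)):
    j=manip.solve_ik(*pose(s,z,t)); print(t,s,z,None if j is None else np.round(j,2))
E
```

```text
25.0
0 -60 190 [-0.7   0.02  0.34  2.1  -0.01  1.02  1.46]
0 -60 58 [-0.61  0.24  0.28  2.23 -0.1   0.68  1.56]
0 -8 58 [-0.56  0.32  0.25  2.12 -0.12  0.72  1.58]
10 -60 190 [-0.81 -0.1   0.4   2.22  0.09  0.84  1.36]
10 -60 58 [-0.69  0.16  0.33  2.36 -0.07  0.46  1.51]
10 -8 58 [-0.6   0.24  0.26  2.25 -0.09  0.49  1.54]
20 -60 190 [-0.93 -0.23  0.46  2.34  0.28  0.68  1.15]
20 -60 58 None
20 -8 58 [-0.63  0.18  0.27  2.38 -0.01  0.24  1.45]
30 -60 190 [-0.25 -0.26 -0.16  2.45  0.11  0.43  1.31]
30 -60 58 None
30 -8 58 None
```

Tilt of 10° works. Pushing in small steps and watching the force.

Run:
```python
from h import *
import cv2
fingers.close(20)
manip.move_ptp(*pose(-60,190,10))
manip.move_l(*pose(-60,58,10),rate=120)
f0=np.array(manip.state()["force"])
for s in (-40,-30,-24,-18,-13,-9):
    manip.move_l(*pose(s,58,10),rate=50)
    st=manip.state(); print(s,np.round(np.array(st["force"])-f0,1),round(st["t"],2))
p=cams.get_image("scene"); cv2.imwrite("pics/s2.png",cv2.resize(p["image"][150:270,220:380],None,fx=4,fy=4)[:,:,::-1])
```

```text
-40 [-0.2  0.2  0.2] 4.86
-30 [-0.3  0.6  0.2] 5.21
-24 [-1.5 -0.2 -0.9] 5.47
-18 [ 0.7  0.3 -1.1] 5.74
-13 [0.1 0.  0.4] 5.99
-9 [-0.3 -0.4  0.3] 6.24
```

View pics/s2.png

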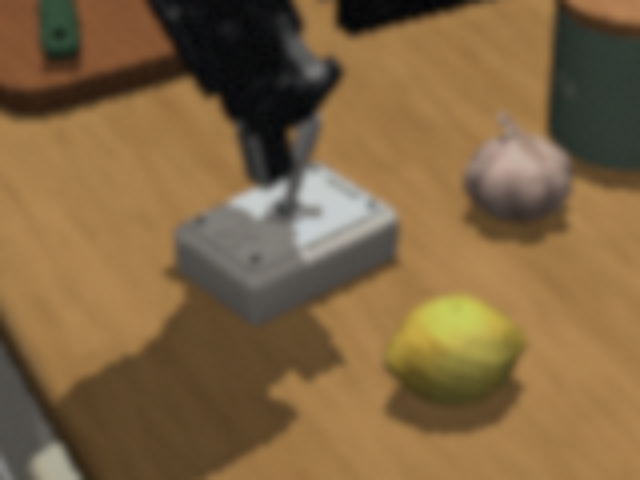

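The picture shows the bat at (300,165) leaning to the bar end, ahead of the fingers, and the contact force has dropped away. It has snapped over. I'll retract and check.

Run:
```python
from h import *
import cv2
manip.move_l(*pose(-60,58,10),rate=120)
manip.move_l(*pose(-60,190,10),rate=150)
manip.move_joints([-1.25,0.398,0.045,1.537,-0.019,1.207,-0.051])
p=cams.get_image("top"); d=p["depth"]; T=np.array(p["cam_to_world"])
v,u=np.mgrid[:480,:640]
P=np.stack([(u-p["cx"])/p["fx"]*d,(v-p["cy"])/p["fy"]*d,d],-1)@T[:3,:3].T+T[:3,3]
for c,h in(((466,124),70),((447,-210),48)):
    t=(d>0)&(P[...,2]>h)&(P[...,2]<95)&(np.hypot(P[...,0]-c[0],P[...,1]-c[1])<35)
    print(t.sum(),P[t].mean(0).round() if t.any() else None)
a=cv2.resize(p["image"][205:290,205:275],None,fx=5,fy=5); b=cv2.resize(p["image"][215:300,390:460],None,fx=5,fy=5)
cv2.imwrite("pics/t3.png",np.hstack([a,b])[:,:,::-1]); print(manip.state()["t"])
```

```text
54 [481. 128.  80.]
17 [ 439. -210.   56.]
9.7917
```

View pics/t3.png

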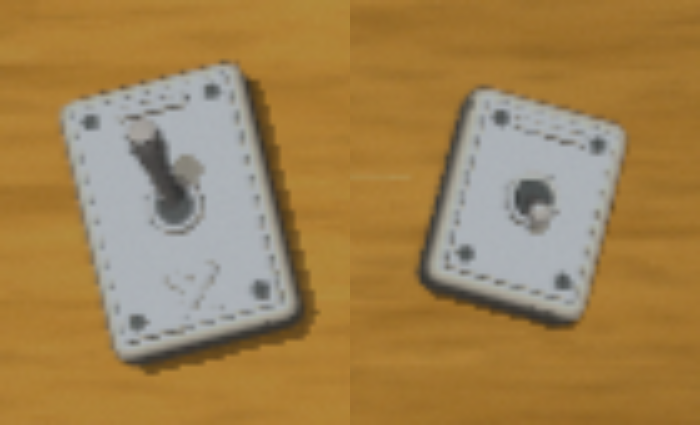

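The fan bat now leans to its bar, with the tip at (140,130). The light bat still leans away from its bar, with the tip at (540,212).

```bash
python3 -c "
from plant import ticket
print(ticket.sign_off())"
```

```text
the job is handed in; nothing more can be done
None
```

The fan's long toggle is flipped and resting at its ON end, the light's short toggle is still off, the arm is clear of everything, and the job was handed in at about 10 s; the hand-in gave no pass/fail verdict.

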